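# Centre the wobbly masked head on its plinth

## Task

The little masked model head stands off to one side of its round wooden display plinth. With the fingertips only, tap or push it gently across the plinth until its foot stands centred inside the brass ring, then take the hand away. Do not grip or lift it, keep it upright and on the plinth, and leave the paint jar, the glue bottle and the round box where they are.

Things in the scene. Friction and masses are not known exactly. Their poses are not given: they have to be found in the camera images.
- head: Loose, delicate model head 72 mm tall, 120-210 g; origin mid-underside, z its upright axis. White foot disc 44 mm across (straight side 2 to 9 mm up), neck 15 mm across, from 25 mm up an egg-shaped silver-masked head 36 mm wide. Only the middle 28 mm of the underside is flat, so it rocks; pushed high it tips, pushed slowly at the foot disc it slides (1-3 N; over 5 N is rough). May face any way.
- plinth_centre (a point): Centre of the plinth's flat top, at the height of that top. Plinth: fixed dark wooden disc 100 mm across, 35 mm high. A flush brass ring (inner diameter 56 mm, outer 62 mm) marks its middle, so the centred foot disc has 6 mm of dark wood all round it.
- jar_centre (a point): Bystander: red paint jar with white lid, 52 mm in diameter, 70 mm tall, loose on the bench; point half-way up its axis.
- glue_centre (a point): Bystander: white glue bottle with red nozzle, 44 mm in diameter, 96 mm tall, loose on the bench; point half-way up its axis.
- box_centre (a point): Bystander: round box, pale wood below and yellow lid, 72 mm in diameter, 46 mm tall, loose on the bench; point half-way up its axis.

How it is judged:
By the outcome, as a careful person would: the job done as asked, in the order asked, and still so for the second after the job is handed in, with the robot touching nothing.
It also fails if it takes over 48 s, if anything falls off the work surface, if the arm or the gripper's body presses on something with over 40 N, if the wrist force passes 120 N, or if a joint passes its speed limit or range.

## Robot

A 6-joint arm with a two-finger parallel gripper is mounted at the origin on the work surface. World frame = base frame: x ahead of the robot, y to its left, z up, the work surface at z = 0. Lengths are in mm, angles in rad, forces in N, time in s.
With the tool pointing down it reaches from about 350 to 775 mm from the base axis. Payload 7.3 kg.
Tool frame: the origin (TCP) lies between the finger pads; the fingertips stand 14 mm ahead of it and the grasp point (between the pads) lies 5 mm behind it; z points along the fingers, y is the line along which they close (so a half turn about z gives the same grasp; the last joint's range is limited). The gripper opens to 92 mm and grips with 3 to 60 N. Pads are 19 mm wide; open, the fingers measure 130 mm over their backs; the gripper's body (75 mm by 190 mm) begins 47 mm behind the grasp point.
Start: joints at [1.072, 0.342, 1.524, -0, 1.275, -0.146], TCP at [181.387, 492.689, 240.741] pointing down, gripper open.
Joint ranges: [-2.53, 2.53], [-0.77, 2.02], [0.04, 2.7], [-1, 4.14], [0.28, 2.66], [-3.11, 3.11]. Speed limits (rad/s): [2.57, 2.57, 3.14, 3.14, 3.14, 3.14].

## Interface

Orientations are given as [roll, pitch, yaw] about the fixed x, y, z axes, in that order (R = Rz(yaw) Ry(pitch) Rx(roll)).
In Python, from plant import get_obs, cams, close_job gives the robot as it stands. The module is installed in compiled form; this text tells all that it offers.
- The arm moves only by the shell command python3 -m creep 'ROWS'. ROWS is JSON, a list of rows, each an object of numbers: "hand": the opening, from 0 (shut) to 1 (fully open); "tx", "ty", "tz": the shift along the tool's x, y, z in m; "spin": the turn about the tool's z in degrees. In form: [{"hand": .., "tx": .., "ty": .., "tz": .., "spin": ..}, ...]. A call has 1 to 5 rows; each row shifts and turns the commanded pose from where the row before left it, along the tool's axes as they then stand; what a row does not reach is not made up. A row lasts 1/8 s, in which the tool goes at most 62.5 mm and 10.7 degrees, less where a joint would pass 70% of its speed; a pose out of reach is approached as far as the arm can. A call is refused whole if a number of a shift passes 0.0625 or a number of a turn 10.7, either way. A call with a gripper value outside its range is refused whole. The fingers move at their own pace and stop on an object; the grip force is fixed at half the most. Time passes only in rows, so rows that do not move let the fingers close. It gives the time, the measured TCP pose, the force, the opening and the grip force at its end, in the units of the state.
- get_obs(): the state, without advancing time (a new reading comes with each control period).
- cams.capture(name): name is "scene" or "top" or "wrist"; returns a dict with "color" (480x640x3 uint8, red, green, blue), "K" (3x3 intrinsics, pixels), "R" (3x3) and "t" (3): a world point X has camera coordinates R X + t. Camera axes: x right, y down, z forward; pixel columns grow to the right and rows downward; lengths in mm; the calibration is good to about 2 mm. The wrist camera is an equidistant fisheye: a pixel r from the principal point sees the ray r / f radians off the axis. A picture is of the moment at which its call begins. There is no depth.
- close_job(): hands the job in; it is judged then, once.
The state is a dict: "time": time; "joint_positions": joint angles; "dq": joint speeds; "tau": joint torques, N m; "tool_pos": TCP position; "tcp_rot": TCP orientation; "contact_force": force on the tool from outside, world axes, zero at the start; "moment": the same for the moment, N m; "grip_width": finger opening in mm; "finger_force": force on a finger pad.
Only numpy, scipy, OpenCV 4.12 (cv2) and the standard library are available. Lean on these libraries where they do the work, as an engineer would, in place of code of your own. Each camera call takes 0.05 s, during which the arm holds its last target. There are 200 camera calls.

## Working session

There is one attempt and no reset: what is moved stays moved. The work goes in short steps, Python scripts to look and compute and a shell command to move; the robot and the scene stay as the last step left them, time stands still between calls to the robot, and variables do not carry over. Pictures are saved under pics/ and viewed, at most 10 in all, crops included, and the job is handed in when it is done.

```bash
mkdir -p pics; python3 - <<'E'
from plant import get_obs,cams
import cv2,pickle
o=get_obs();print({k:o[k] for k in('time','tool_pos','tcp_rot','grip_width','contact_force')})
for n in('scene','top'):
    c=cams.capture(n);pickle.dump(c,open(n+'.pkl','wb'));cv2.imwrite(f'pics/{n}0.png',c['color'][:,:,::-1]);print(n,c['K'].round(1).tolist(),c['R'].round(3).tolist(),c['t'].round(1))
E
```

```text
{'time': 0.0, 'tool_pos': array([181.17589802, 492.33723527, 240.04472537]), 'tcp_rot': array([-3.14007350e+00, -2.18440625e-04,  2.78883634e+00]), 'grip_width': 92.16073557202222, 'contact_force': array([0.65525551, 0.22034949, 0.56550349])}
scene [[492.4, 0.0, 327.1], [0.0, 492.4, 236.2], [0.0, 0.0, 1.0]] [[-0.304, 0.953, 0.003], [0.811, 0.261, -0.524], [-0.5, -0.157, -0.852]] [ 213.5 -508.8 1448.3]
top [[623.3, 0.0, 315.5], [0.0, 623.3, 251.2], [0.0, 0.0, 1.0]] [[0.003, -1.0, -0.005], [-0.989, -0.002, -0.148], [0.148, 0.005, -0.989]] [  -9.7  677.  1130.3]
```

View pics/top0.png

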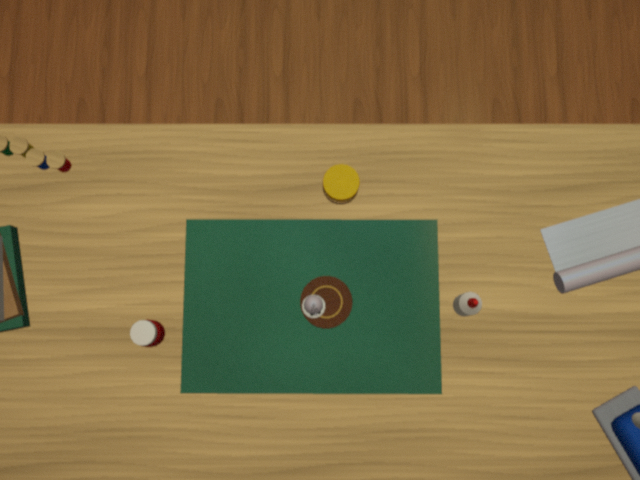

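View pics/scene0.png

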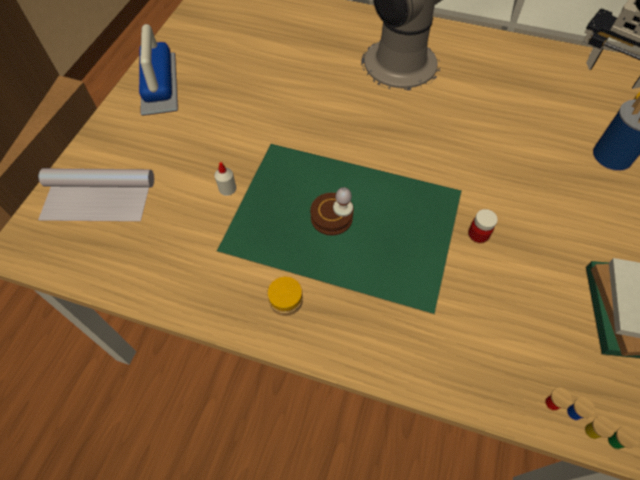

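Top view: plinth and ring centred about (326,302), head foot about (313,307), which is on the +y, slightly −x side. Box (341,183), glue (469,303) and jar (147,333) are all well clear.

```bash
cat > h.py <<'E'
import numpy as np,cv2,pickle
from plant import get_obs,cams
def ray(c,uv,z):
    K,R,t=c['K'],c['R'],c['t'];u=np.atleast_2d(uv).astype(float)
    p=np.c_[(u[:,0]-K[0,2])/K[0,0],(u[:,1]-K[1,2])/K[1,1]]
    if c.get('fish'):
        r=np.linalg.norm(p,axis=1,keepdims=True)+1e-9;d=np.c_[p/r*np.sin(r),np.cos(r)]
    else: d=np.c_[p,np.ones(len(p))]
    d=d@R;C=-R.T@t
    return C+d*((z-C[2])/d[:,2])[:,None]
def big(m,box=None):
    if box: k=np.zeros_like(m);k[box[1]:box[3],box[0]:box[2]]=1;m=m*k
    cs=cv2.findContours(m.astype(np.uint8),cv2.RETR_EXTERNAL,cv2.CHAIN_APPROX_NONE)[0]
    return max(cs,key=cv2.contourArea)[:,0,:]
def circ(P):
    A=np.c_[2*P[:,:2],np.ones(len(P))];s=np.linalg.lstsq(A,(P[:,:2]**2).sum(1),rcond=None)[0]
    return s[0],s[1],np.sqrt(s[2]+s[0]**2+s[1]**2)
E
python3 - <<'E'
from h import *
for n,box in(('top',(285,265,370,340)),('scene',(300,170,370,245))):
    c=pickle.load(open(n+'.pkl','rb'));hsv=cv2.cvtColor(c['color'],cv2.COLOR_RGB2HSV);H,S,V=cv2.split(hsv)
    m=(~((H>60)&(H<100)&(S>80))).astype(np.uint8)  # not green
    k=big(m,box);hull=cv2.convexHull(k.astype(np.int32))[:,0]
    print(n,'plinth(top z35)',ray(c,[cv2.minEnclosingCircle(hull)[0]],35 if n=='top' else 30).round(1),cv2.minEnclosingCircle(hull))
    w=((S<60)&(V>150)).astype(np.uint8);k=big(w,box);e=cv2.boundingRect(k);print('white',e)
    g=((H>12)&(H<30)&(S>100)&(V>90)).astype(np.uint8)
    bb=np.zeros_like(g);bb[box[1]:box[3],box[0]:box[2]]=1
    ys,xs=np.nonzero(g*bb);print('ring px',len(xs),circ(ray(c,np.c_[xs,ys],35)))
c=pickle.load(open('top.pkl','rb'))
print('foot',ray(c,[[313.5,307]],42),'jar',ray(c,[[144,333]],70),'glue',ray(c,[[473,303]],96),'box',ray(c,[[341,182]],46))
im=np.hstack([cv2.resize(c['color'][265:340,285:370],None,fx=4,fy=4,interpolation=3),cv2.resize(pickle.load(open('scene.pkl','rb'))['color'][170:245,300:370],None,fx=4,fy=4,interpolation=3)])
cv2.imwrite('pics/crop1.png',im[:,:,::-1])
w=cams.capture('wrist');print(w['K'],w['R'].round(3),-w['R'].T@w['t'])
E
```

```text
top plinth(top z35) [[582.7 -27.7  35. ]] ((325.78125, 301.59375), 26.881093978881836)
white (308, 297, 11, 8)
ring px 281 (np.float64(583.2181262400021), np.float64(-27.38032748072692), np.float64(29.578988793612687))
scene plinth(top z35) [[578.9 -26.1  30. ]] ((332.5430908203125, 209.41378784179688), 26.40968132019043)
white (334, 202, 18, 13)
ring px 170 (np.float64(582.8072206969948), np.float64(-27.860116634223232), np.float64(29.492453182208955))
foot [[571.97740981  -4.54793163  42.        ]] jar [[522.09363239 305.10512242  70.        ]] glue [[ 576.64811711 -291.39363035   96.        ]] box [[812.97703173 -56.95751299  46.        ]]
[[371.64829954   0.         312.29774848]
 [  0.         371.64829954 242.15166529]
 [  0.           0.           1.        ]] [[ 0.345  0.939 -0.002]
 [ 0.91  -0.334  0.245]
 [ 0.23  -0.086 -0.969]] [119.73283998 514.86533605 384.62622648]
```

View pics/crop1.png

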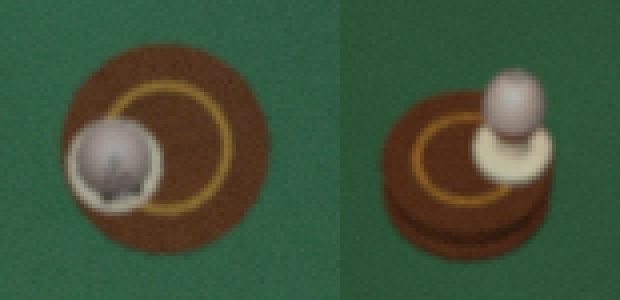

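The ring centre comes out at (583,−27.5) in both views, with radius 29.5 mm as expected. The foot is at about (573,−5), so it needs about 25 mm of push along −67°. I'll push along tool +x with the two fingertips held about 28 mm apart, which centres the disc between them. That also puts the wrist camera on the far side, where it can see the ring.

```bash
python3 -m creep '[{"hand":0.3,"tx":-0.0494,"ty":-0.0282,"tz":0,"spin":0},{"hand":0.3,"tx":-0.0494,"ty":-0.0282,"tz":0,"spin":0},{"hand":0.3,"tx":-0.0494,"ty":-0.0282,"tz":0,"spin":0},{"hand":0.3,"tx":-0.0494,"ty":-0.0282,"tz":0,"spin":0},{"hand":0.3,"tx":-0.0494,"ty":-0.0282,"tz":0,"spin":0}]'
python3 -m creep '[{"hand":0.3,"tx":-0.0494,"ty":-0.0282,"tz":0,"spin":0},{"hand":0.3,"tx":-0.0494,"ty":-0.0282,"tz":0,"spin":0},{"hand":0.3,"tx":-0.0494,"ty":-0.0282,"tz":0,"spin":0},{"hand":0.3,"tx":-0.0494,"ty":-0.0282,"tz":0,"spin":0},{"hand":0.3,"tx":-0.0494,"ty":-0.0282,"tz":0,"spin":0}]'
python3 -m creep '[{"hand":0.3,"tx":0,"ty":0,"tz":0,"spin":10.3},{"hand":0.3,"tx":0,"ty":0,"tz":0,"spin":10.3},{"hand":0.3,"tx":0,"ty":0,"tz":0,"spin":10.3},{"hand":0.3,"tx":0,"ty":0,"tz":0,"spin":10.3},{"hand":0.3,"tx":0,"ty":0,"tz":0,"spin":10.3}]'
python3 -c "
from plant import get_obs;o=get_obs();print(o['joint_positions'],o['tcp_rot'])"
```

```text
time: 0.78
tool_pos: [365.3, 273.5, 240.7]
tcp_rot: [3.141, 0.0, 2.789]
contact_force: [0.2, 0.6, -0.4]
grip_width: 46.3
finger_force: 0.0
time: 1.4
tool_pos: [548.4, 55.8, 240.5]
tcp_rot: [3.141, -0.0, 2.789]
contact_force: [0.1, 0.8, -0.1]
grip_width: 27.7
finger_force: 0.0
time: 2.02
tool_pos: [547.3, 57.3, 240.3]
tcp_rot: [-3.141, -0.0, 1.884]
contact_force: [0.3, -0.0, -0.5]
grip_width: 27.6
finger_force: 0.0
[-3.49604717e-02  3.89246642e-01  1.45364113e+00  1.14105797e-04
  1.29953643e+00 -3.48115915e-01] [-3.14084848e+00 -3.86978959e-04  1.88392101e+00]
```

```bash
python3 -m creep '[{"hand":0.3,"tx":0,"ty":0,"tz":0,"spin":10.3},{"hand":0.3,"tx":0,"ty":0,"tz":0,"spin":10.3},{"hand":0.3,"tx":0,"ty":0,"tz":0,"spin":10.3},{"hand":0.3,"tx":0,"ty":0,"tz":0,"spin":10.3},{"hand":0.3,"tx":0,"ty":0,"tz":0,"spin":10.3}]' >/dev/null
python3 -m creep '[{"hand":0.3,"tx":0,"ty":0,"tz":0,"spin":10.3},{"hand":0.3,"tx":0,"ty":0,"tz":0,"spin":10.3},{"hand":0.3,"tx":0,"ty":0,"tz":0,"spin":10.3},{"hand":0.3,"tx":0,"ty":0,"tz":0,"spin":10.3},{"hand":0.3,"tx":0,"ty":0,"tz":0,"spin":10.3}]' >/dev/null
python3 -m creep '[{"hand":0.3,"tx":0,"ty":0,"tz":0,"spin":10.3},{"hand":0.3,"tx":0,"ty":0,"tz":0,"spin":10.3},{"hand":0.3,"tx":0,"ty":0,"tz":0,"spin":10.3},{"hand":0.3,"tx":0,"ty":0,"tz":0,"spin":10.3},{"hand":0.3,"tx":0,"ty":0,"tz":0,"spin":10.3}]' >/dev/null
python3 -m creep '[{"hand":0.3,"tx":0,"ty":0,"tz":0,"spin":10.3},{"hand":0.3,"tx":0,"ty":0,"tz":0,"spin":10.3},{"hand":0.3,"tx":0,"ty":0,"tz":0.03,"spin":0},{"hand":0.3,"tx":0,"ty":0,"tz":0.03,"spin":0},{"hand":0.3,"tx":0,"ty":0,"tz":0,"spin":0}]'
python3 - <<'E'
from h import *
c=cams.capture('wrist');c['fish']=1;pickle.dump(c,open('w1.pkl','wb'));cv2.imwrite('pics/w1.png',c['color'][:,:,::-1])
print((-c['R'].T@c['t']).round(1),get_obs()['joint_positions'].round(3))
E
```

```text
time: 4.53
tool_pos: [546.0, 57.4, 178.6]
tcp_rot: [3.137, 0.002, -1.166]
contact_force: [-0.1, 0.4, -0.1]
grip_width: 27.4
finger_force: 0.0
[572.3  -3.  322.9] [-0.035  0.443  1.544  0.     1.157  2.702]
```

View pics/w1.png

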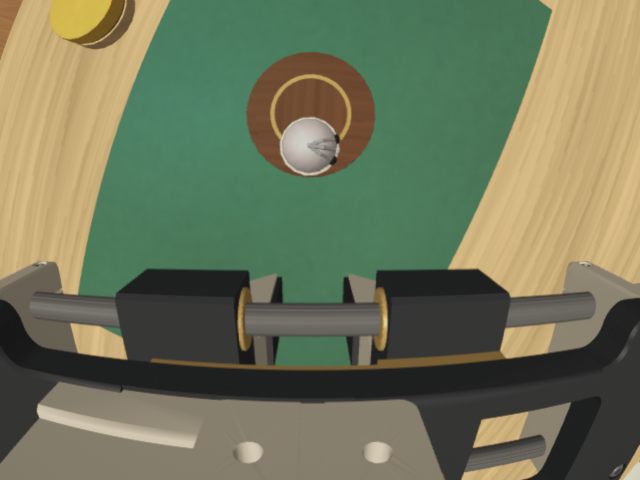

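Wrist view: ring centre about (311,114), foot about (310,146), finger gap centred near column 313. So the head, ring and fingers are nearly in line.

```bash
cat >> h.py <<'E'
def locate(c):
    """ring centre, foot centre (world), from wrist picture"""
    hsv=cv2.cvtColor(c['color'],cv2.COLOR_RGB2HSV);H,S,V=cv2.split(hsv)
    v,u=np.mgrid[0:480,0:640];P=ray(c,np.c_[u.ravel(),v.ravel()],35)
    d=np.hypot(P[:,0]-583,P[:,1]+27.5).reshape(480,640)
    on=d<47
    g=on&(H>=15)&(H<30)&(S>100)&(V>110)
    r=circ(P[g.ravel()])
    w=((S<70)&(V>110)&(d<60)).astype(np.uint8)
    w=cv2.morphologyEx(w,cv2.MORPH_CLOSE,np.ones((7,7)))
    k=cv2.convexHull(big(w).astype(np.int32))[:,0]
    m=np.zeros((480,640),np.uint8);cv2.fillConvexPoly(m,k.reshape(-1,1,2),1)
    k=big(m).astype(float);Q=ray(c,k,42)
    f=circ(Q)
    for _ in range(4):   # edge trimmed
        e=np.abs(np.hypot(Q[:,0]-f[0],Q[:,1]-f[1])-f[2]);f=circ(Q[e<=np.percentile(e,80)])
    return np.array(r),np.array(f),cv2.boundingRect(k.astype(np.int32))
def report(c,o):
    r,f,b=locate(c);y=o['tcp_rot'][2];X=np.array([np.cos(y),np.sin(y)]);Y=np.array([np.sin(y),-np.cos(y)]);T=o['tool_pos'][:2]
    print('ring',r.round(1),'foot',f.round(1),b);e=r[:2]-f[:2]
    print('foot->ring tool',(e@X).round(1),(e@Y).round(1),' tcp->foot tool',((f[:2]-T)@X).round(1),((f[:2]-T)@Y).round(1),'tcp',o['tool_pos'].round(1),'yaw',np.degrees(y).round(1))
E
python3 - <<'E'
from h import *
report(pickle.load(open('w1.pkl','rb')),get_obs())
print([get_obs()['tool_pos'].round(2).tolist() for _ in range(3)])
E
```

```text
ring [583.7 -29.3  29.4] foot [574.4  -4.8  22.5] (280, 117, 60, 61)
foot->ring tool 26.2 1.1  tcp->foot tool 67.9 -0.6 tcp [547.1  57.4 180.3] yaw -66.8
[[547.12, 57.36, 180.3], [547.12, 57.36, 180.3], [547.12, 57.36, 180.3]]
```

```bash
python3 -m creep '[{"hand":0.3,"tx":0,"ty":-0.0006,"tz":0.04,"spin":0},{"hand":0.3,"tx":0,"ty":0,"tz":0.04,"spin":0},{"hand":0.3,"tx":0,"ty":0,"tz":0.03,"spin":0},{"hand":0.3,"tx":0,"ty":0,"tz":0.0142,"spin":0},{"hand":0.3,"tx":0,"ty":0,"tz":0,"spin":0}]'
for i in 1 2; do python3 -m creep '[{"hand":0.3,"tx":0,"ty":0,"tz":0,"spin":0}]'|grep -E "tool|contact"; done
python3 - <<'E'
from h import *
c=cams.capture('wrist');c['fish']=1;pickle.dump(c,open('w2.pkl','wb'));cv2.imwrite('pics/w2.png',c['color'][:,:,::-1])
report(c,get_obs())
s=cams.capture('scene');cv2.imwrite('pics/s2.png',cv2.resize(s['color'][120:260,260:440],None,fx=4,fy=4,interpolation=3)[:,:,::-1])
E
```

```text
time: 5.2
tool_pos: [548.5, 57.6, 56.9]
tcp_rot: [-3.141, 0.0, -1.166]
contact_force: [-0.6, 0.0, 0.3]
grip_width: 27.6
finger_force: 0.0
tool_pos: [549.2, 57.6, 58.1]
contact_force: [0.3, -0.6, -0.1]
tool_pos: [548.9, 57.6, 57.8]
contact_force: [0.4, 0.8, -0.6]
ring [583.6 -29.3  29.5] foot [574.4  -6.   24. ] (260, 89, 116, 111)
foot->ring tool 25.0 0.7  tcp->foot tool 68.6 1.5 tcp [548.7  57.6  57.6] yaw -66.8
```

View pics/w2.png

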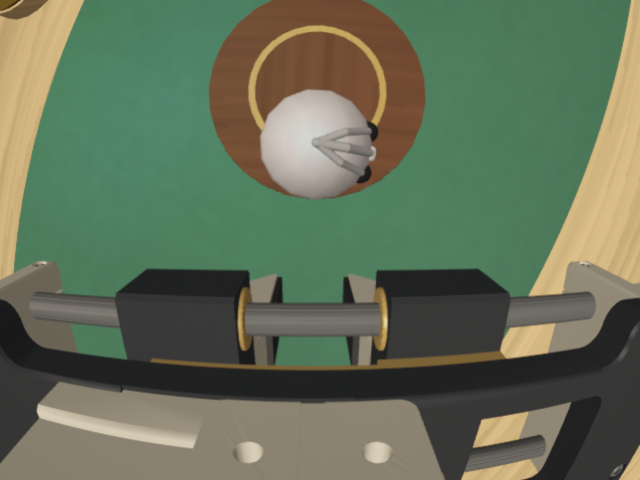

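The head now hides its foot from the wrist camera at (316,143), so I'll keep the foot position from the higher view. Next I'll average the height reading before sliding in.

```bash
for i in 1 2 3 4 5 6 7 8; do python3 -m creep '[{"hand":0.3,"tx":0,"ty":0,"tz":0,"spin":0}]'|grep -E "tool"; done
```

```text
tool_pos: [548.2, 57.6, 56.9]
tool_pos: [548.1, 57.6, 56.6]
tool_pos: [548.1, 57.6, 56.5]
tool_pos: [548.0, 57.6, 56.5]
tool_pos: [548.1, 57.6, 56.5]
tool_pos: [548.1, 57.6, 56.5]
tool_pos: [548.1, 57.6, 56.5]
tool_pos: [548.1, 57.6, 56.5]
```

View pics/s2.png

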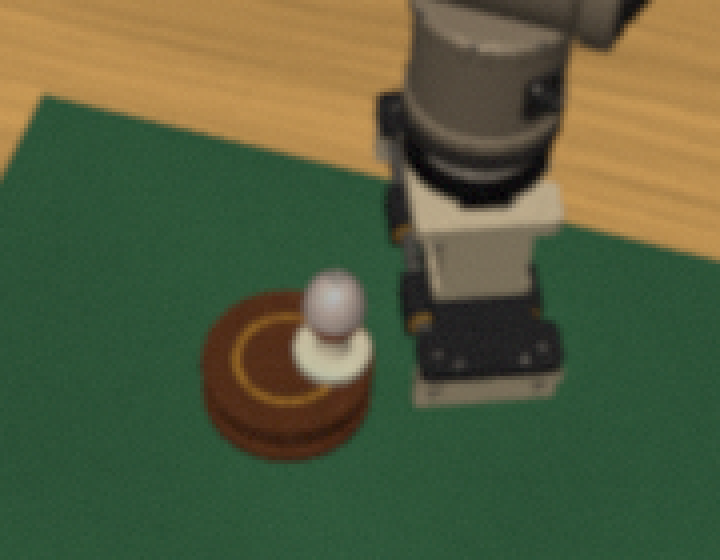

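The state settles at z 56.5, as commanded: tips at 42.5, palm about 1.5 mm over the head's crown. Contact should come at about 41 mm of advance.

```bash
python3 -m creep '[{"hand":0.3,"tx":0.006,"ty":0,"tz":0,"spin":0},{"hand":0.3,"tx":0.006,"ty":0,"tz":0,"spin":0},{"hand":0.3,"tx":0.006,"ty":0,"tz":0,"spin":0},{"hand":0.3,"tx":0.004,"ty":0,"tz":0,"spin":0},{"hand":0.3,"tx":0.003,"ty":0,"tz":0,"spin":0}]' | grep -E "tool|cont"
python3 -m creep '[{"hand":0.3,"tx":0.002,"ty":0,"tz":0,"spin":0},{"hand":0.3,"tx":0.002,"ty":0,"tz":0,"spin":0},{"hand":0.3,"tx":0.002,"ty":0,"tz":0,"spin":0},{"hand":0.3,"tx":0.002,"ty":0,"tz":0,"spin":0},{"hand":0.3,"tx":0.002,"ty":0,"tz":0,"spin":0}]'| grep -E "tool|cont"
python3 - <<'E'
from h import *
c=cams.capture('wrist');c['fish']=1;pickle.dump(c,open('w3.pkl','wb'));cv2.imwrite('pics/w3.png',c['color'][:,:,::-1])
E
```

```text
tool_pos: [558.0, 34.3, 56.5]
contact_force: [0.1, 0.8, -0.0]
tool_pos: [561.9, 25.4, 56.5]
contact_force: [0.3, -0.2, -0.4]
```

View pics/w3.png

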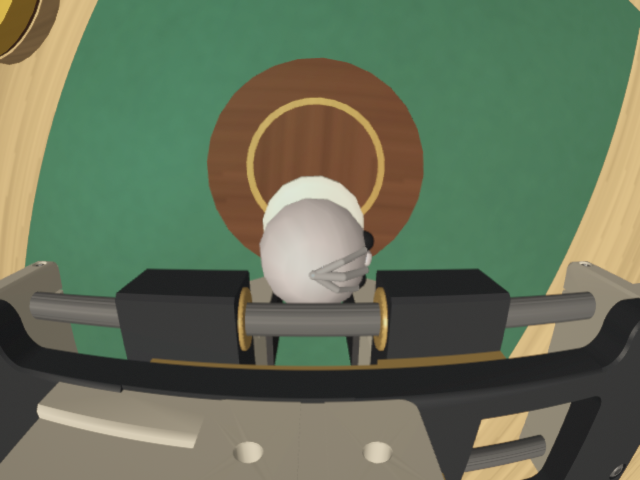

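The front of the foot (about (313,180)) and the ring (about (315,165)) are both visible, still aligned, with no contact yet. Pushing slowly now.

```bash
python3 -m creep '[{"hand":0.3,"tx":0.0015,"ty":0,"tz":0,"spin":0},{"hand":0.3,"tx":0.0015,"ty":0,"tz":0,"spin":0},{"hand":0.3,"tx":0.001,"ty":0,"tz":0,"spin":0},{"hand":0.3,"tx":0.001,"ty":0,"tz":0,"spin":0},{"hand":0.3,"tx":0.001,"ty":0,"tz":0,"spin":0}]' | grep -E "tool|cont"
python3 -m creep '[{"hand":0.3,"tx":0.001,"ty":0,"tz":0,"spin":0},{"hand":0.3,"tx":0.001,"ty":0,"tz":0,"spin":0},{"hand":0.3,"tx":0.001,"ty":0.0001,"tz":0,"spin":0},{"hand":0.3,"tx":0.001,"ty":0.0001,"tz":0,"spin":0},{"hand":0.3,"tx":0.001,"ty":0.0001,"tz":0,"spin":0}]'| grep -E "tool|cont"
python3 -m creep '[{"hand":0.3,"tx":0.001,"ty":0.0001,"tz":0,"spin":0},{"hand":0.3,"tx":0.001,"ty":0.0001,"tz":0,"spin":0},{"hand":0.3,"tx":0.001,"ty":0.0001,"tz":0,"spin":0},{"hand":0.3,"tx":0.001,"ty":0.0001,"tz":0,"spin":0},{"hand":0.3,"tx":0.001,"ty":0.0001,"tz":0,"spin":0}]'| grep -E "tool|cont|time"
cat >> h.py <<'E'
def front(c,o):
    """ring circle, and foot circle from its front arc (cream rim), in tool axes from TCP"""
    hsv=cv2.cvtColor(c['color'],cv2.COLOR_RGB2HSV);H,S,V=cv2.split(hsv)
    v,u=np.mgrid[0:480,0:640];U=np.c_[u.ravel(),v.ravel()];P=ray(c,U,35)
    d=np.hypot(P[:,0]-583.5,P[:,1]+28.7).reshape(480,640)
    g=(d<36)&(d>24)&(H>=15)&(H<30)&(S>100)&(V>110)
    r=circ(P[g.ravel()])
    y=o['tcp_rot'][2];X=np.array([np.cos(y),np.sin(y)]);Y=np.array([np.sin(y),-np.cos(y)]);T=o['tool_pos'][:2]
    w=((S<70)&(V>110)&(d<60)&(v<265)).astype(np.uint8);k=big(w)
    # topmost white pixel in each column = front rim, keep upper arc
    cols={}
    for a,b in k: cols[a]=min(b,cols.get(a,999))
    E=np.array([[a,b] for a,b in cols.items()],float);Q=ray(c,E-[0,.5],43)[:,:2]
    t=np.c_[(Q-T)@X,(Q-T)@Y];t=t[t[:,0]>t[:,0].max()-8]
    from scipy.optimize import least_squares
    f=least_squares(lambda p:np.hypot(t[:,0]-p[0],t[:,1]-p[1])-22,[t[:,0].max()-22,0],loss='soft_l1',loss_scale=.5)
    rc=np.array(r[:2])-T
    print('ring r %.1f tool %.1f %.1f | foot tool %.1f %.1f rms %.2f n%d'%(r[2],rc@X,rc@Y,*f.x,np.sqrt((f.fun**2).mean()),len(t)))
E
python3 - <<'E'
from h import *
o=get_obs();c=cams.capture('wrist');c['fish']=1;pickle.dump(c,open('w4.pkl','wb'));cv2.imwrite('pics/w4.png',c['color'][:,:,::-1])
front(c,o)
E
```

```text
tool_pos: [564.2, 19.9, 56.5]
contact_force: [0.2, 0.1, -0.3]
tool_pos: [565.9, 15.2, 56.5]
contact_force: [0.1, 0.0, -0.2]
time: 9.72
tool_pos: [567.5, 10.4, 56.5]
contact_force: [0.1, 1.2, 0.1]Traceback (most recent call last):
  File "<stdin>", line 3, in <module>
  File "h.py", line 54, in front
    f=least_squares(lambda p:np.hypot(t[:,0]-p[0],t[:,1]-p[1])-22,[t[:,0].max()-22,0],loss='soft_l1',loss_scale=.5)
    return func(*args, **kwargs)
TypeError: least_squares() got an unexpected keyword argument 'loss_scale'
```

View pics/w4.png

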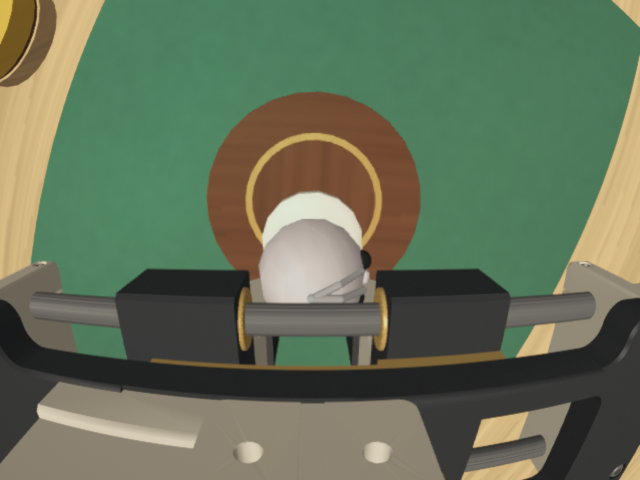

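The head is sliding upright: foot front now at (312,192), ring centre about (314,200). I'll fix the fit and compute what remains.

```bash
sed -i 's/loss_scale=/f_scale=/' h.py; python3 - <<'E'
from h import *
o=get_obs();front(pickle.load(open('w4.pkl','rb')),o)
o['tool_pos']=np.array([561.9,25.4,56.5]);front(pickle.load(open('w3.pkl','rb')),o)
E
```

```text
ring r 29.5 tool 42.6 0.8 | foot tool 26.3 -0.0 rms 0.18 n77
ring r 29.5 tool 58.8 1.6 | foot tool 33.1 0.5 rms 0.16 n79
```

The fit agrees with geometry: the foot is 26.3 mm ahead of the TCP (26.5 expected), with 16.3 mm to go forward and 0.8 mm sideways.

```bash
python3 -m creep '[{"hand":0.3,"tx":0.001,"ty":0.0001,"tz":0,"spin":0},{"hand":0.3,"tx":0.001,"ty":0.0001,"tz":0,"spin":0},{"hand":0.3,"tx":0.001,"ty":0.0001,"tz":0,"spin":0},{"hand":0.3,"tx":0.001,"ty":0.0001,"tz":0,"spin":0},{"hand":0.3,"tx":0.001,"ty":0.0001,"tz":0,"spin":0}]' | grep -E "tool|cont"
python3 -m creep '[{"hand":0.3,"tx":0.001,"ty":0.0001,"tz":0,"spin":0},{"hand":0.3,"tx":0.001,"ty":0.0001,"tz":0,"spin":0},{"hand":0.3,"tx":0.001,"ty":0.0001,"tz":0,"spin":0},{"hand":0.3,"tx":0.001,"ty":0,"tz":0,"spin":0},{"hand":0.3,"tx":0.001,"ty":0,"tz":0,"spin":0}]' | grep -E "tool|cont"
python3 -m creep '[{"hand":0.3,"tx":0.001,"ty":0,"tz":0,"spin":0},{"hand":0.3,"tx":0.001,"ty":0,"tz":0,"spin":0},{"hand":0.3,"tx":0.001,"ty":0,"tz":0,"spin":0},{"hand":0.3,"tx":0,"ty":0,"tz":0,"spin":0},{"hand":0.3,"tx":0,"ty":0,"tz":0,"spin":0}]' | grep -E "tool|cont|time"
python3 - <<'E'
from h import *
o=get_obs();c=cams.capture('wrist');c['fish']=1;cv2.imwrite('pics/w5.png',c['color'][:,:,::-1])
front(c,o)
E
```

```text
tool_pos: [569.0, 5.6, 56.5]
contact_force: [-0.1, 1.3, 0.2]
tool_pos: [570.6, 0.9, 56.5]
contact_force: [-0.8, 1.2, 0.1]
time: 11.65
tool_pos: [571.9, -1.9, 56.5]
contact_force: [0.7, 0.1, 0.0]
ring r 29.5 tool 29.7 -0.0 | foot tool 26.5 0.1 rms 0.16 n78
```

View pics/w5.png

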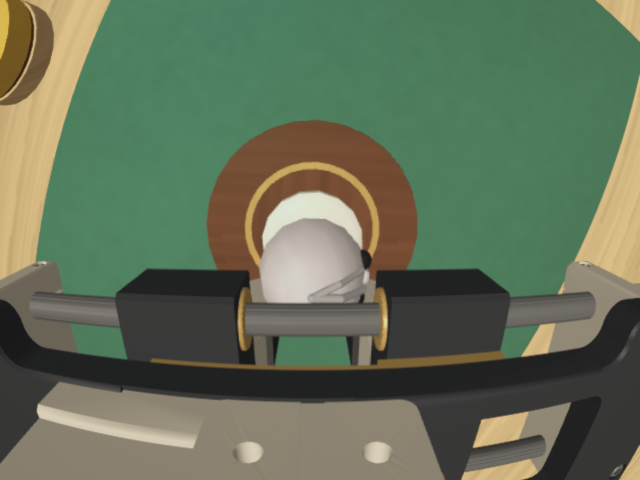

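3.2 mm remain, and the sideways error is gone. Final nudge, then back away.

```bash
python3 -m creep '[{"hand":0.3,"tx":0.0008,"ty":0,"tz":0,"spin":0},{"hand":0.3,"tx":0.0008,"ty":0,"tz":0,"spin":0},{"hand":0.3,"tx":0.0008,"ty":0,"tz":0,"spin":0},{"hand":0.3,"tx":0.0007,"ty":0,"tz":0,"spin":0},{"hand":0.3,"tx":0,"ty":0,"tz":0,"spin":0}]' | grep -E "tool|cont"
python3 - <<'E'
from h import *
o=get_obs();c=cams.capture('wrist');c['fish']=1
front(c,o)
E
python3 -m creep '[{"hand":0.3,"tx":-0.001,"ty":0,"tz":0,"spin":0},{"hand":0.3,"tx":-0.003,"ty":0,"tz":0,"spin":0},{"hand":0.3,"tx":-0.006,"ty":0,"tz":0,"spin":0},{"hand":0.3,"tx":-0.012,"ty":0,"tz":0,"spin":0},{"hand":0.3,"tx":-0.02,"ty":0,"tz":0,"spin":0}]' | grep -E "tool|cont"
python3 -m creep '[{"hand":0.3,"tx":-0.01,"ty":0,"tz":0,"spin":0},{"hand":0.3,"tx":0,"ty":0,"tz":-0.03,"spin":0},{"hand":0.3,"tx":0,"ty":0,"tz":-0.045,"spin":0},{"hand":0.3,"tx":0,"ty":0,"tz":-0.045,"spin":0},{"hand":0.3,"tx":0,"ty":0,"tz":0,"spin":0}]' | grep -E "tool|cont"
python3 -m creep '[{"hand":0.3,"tx":0,"ty":0,"tz":0,"spin":0},{"hand":0.3,"tx":0,"ty":0,"tz":0,"spin":0},{"hand":0.3,"tx":0,"ty":0,"tz":0,"spin":0},{"hand":0.3,"tx":0,"ty":0,"tz":0,"spin":0}]' | grep -E "tool|time"
python3 - <<'E'
from h import *
o=get_obs();c=cams.capture('wrist');c['fish']=1;pickle.dump(c,open('w6.pkl','wb'))
cv2.imwrite('pics/w6.png',c['color'][:,:,::-1]);report(c,o)
E
```

```text
tool_pos: [573.1, -4.8, 56.5]
contact_force: [-0.5, 0.7, 0.5]
ring r 29.5 tool 26.6 -0.0 | foot tool 26.5 -0.0 rms 0.17 n78
tool_pos: [556.1, 34.8, 56.5]
contact_force: [-0.2, 0.7, 0.6]
tool_pos: [554.4, 43.6, 180.3]
contact_force: [-0.4, 0.7, 0.1]
time: 14.12
tool_pos: [552.4, 43.1, 175.9]
ring [583.7 -29.3  29.5] foot [583.6 -29.5  22.2] (282, 103, 61, 60)
foot->ring tool -0.1 -0.1  tcp->foot tool 79.0 -0.2 tcp [552.4  43.1 175.9] yaw -66.8
```

View pics/w6.png

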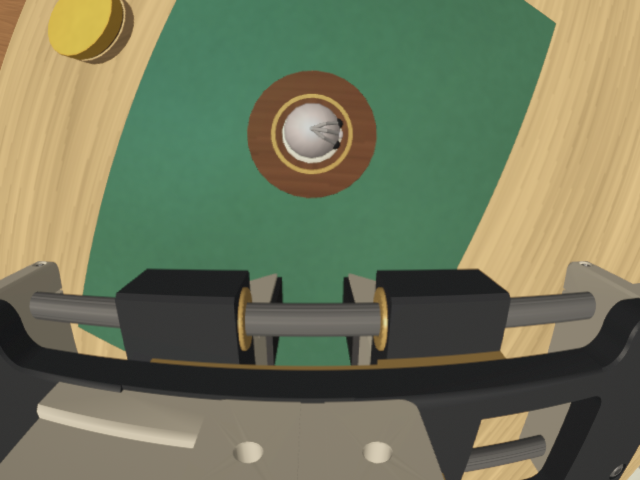

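The head stands upright at (312,132), centred in the ring at (312,134). The measured offset is about 0.1 mm and the hand is clear, so I'm handing in.

```bash
python3 -c "
from plant import close_job;print(close_job())"
```

```text
the job is handed in; nothing more can be done
None
```

The head stands upright and centred in the brass ring, about 0.1 mm off by the wrist camera. The hand was clear, the jar, glue bottle and box were not touched, and the job was handed in at about 14 s.

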